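Load the bar and hold the sprung length pointer at the mark

ROBOT

A 6-joint arm with a two-finger parallel gripper is mounted at the origin on the work surface. World frame = base frame: x ahead of the robot, y to its left, z up, the work surface at z = 0. Lengths are in m, angles in rad, forces in N, time in s.
With the tool pointing down it reaches from about 0.4 to 0.925 m from the base axis. Payload 12.5 kg.
Tool frame: the origin (TCP) lies at the very end of the fingers, on their centre line; the grasp point (between the pads) lies 19 mm behind it; z points along the fingers, y is the direction in which the jaws open and shut (so a half turn about z gives the same grasp; the last joint's range is limited). The gripper opens to 95 mm and grips with 3 to 60 N. Pads are 20 mm wide; open, the fingers measure 119 mm over their backs; the gripper's body (75 mm by 180 mm) begins 59 mm behind the grasp point.
Start: joints at [1.06, 0.491, 1.559, -0, 1.092, -0.106], TCP at [0.246, 0.575, 0.215] pointing down, gripper open.
Joint ranges: [-3.1, 3.1], [-0.84, 2.19], [0.05, 2.79], [-1.13, 4.28], [0.06, 2.93], [-2.69, 2.69]. Speed limits (rad/s): [2.22, 2.22, 2.79, 3.14, 3.14, 3.14].

INTERFACE

Orientations are given as a 3x3 rotation matrix whose columns are the frame's x, y, z axes.
In Python, from cell import telemetry, eyes, ticket gives the robot as it stands.
- The arm moves only by the tool carry_out, never from a script. Its argument "plan" is a list of rows, each an object with "turn": the turn, a rotation vector about the tool's x, y, z in rad, a list of three; "translation": the shift along the tool's x, y, z in m, a list of three; "claw": the opening, from -1 (shut) to 1 (fully open). A call has 1 to 8 rows; each row shifts and turns the commanded pose from where the row before left it, along the tool's axes as they then stand; what a row does not reach is not made up. A row lasts 1/10 s, in which the tool goes at most 50 mm and 8.59 degrees, less where a joint would pass 70% of its speed; a pose out of reach is approached as far as the arm can. A call with a gripper value outside its range is refused whole. The fingers move at their own pace and stop on an object; "squeeze" is the grip in N (left out, the last holds). Time passes only in rows, so rows that do not move let the fingers close. It gives the time, the measured TCP pose, the force and the opening at its end, in the units of the state.
- telemetry.get_obs(): the state, without advancing time (a new reading comes with each control period).
- eyes.snapshot(name): name is "scene" or "top" or "wrist"; returns (picture, depth): 384x512x3 uint8, red, green, blue; 384x512 float32, m along the optical axis (not along the pixel's ray), 0 where there is no reading.
- eyes.camera_params(name): a dict with "fx", "fy", "cx", "cy" (pixels), "rvec" (rotation vector, rad) and "tvec" (3), from world to camera coordinates, as OpenCV has them; the wrist camera has in their place "T_tool_cam" (4x4, takes a point from camera to tool coordinates, whose origin is the TCP and whose axes are the flange's). Camera axes: x right, y down, z forward; pixel columns grow to the right and rows downward; lengths in m; the calibration is good to about 2 mm. A picture is of the moment at which its call begins: read the wrist's pose just before it. camera_params takes no time and is no camera call.
- ticket.finish_job(): hands the job in, once; it reports no verdict.
The state is a dict: "time_s": time; "q": joint angles; "joint_vel": joint speeds; "joint_torque": joint torques, N m; "eef_pos": TCP position; "tool_rot": TCP orientation; "wrist_force": force on the tool from outside, world axes, zero at the start; "wrist_torque": the same for the moment, N m; "grip_width": finger opening in m.
Only numpy, scipy, OpenCV 4.12 (cv2) and the standard library are available. Lean on these libraries where they do the work, as an engineer would, in place of code of your own. Each camera call takes 0.05 s, during which the arm holds its last target. There are 200 camera calls.

TASK

Lay the brass bar flat in both notched rests of the green length gauge, about centred on them, and let go of it. Then pinch the gauge's sprung rod by its wooden knob, pull it out until its pointer lines up with the red marker on the rule, and finish while still holding it there against the spring. Leave the red marker and the other things on the bench where they are.

Things in the scene. Friction and masses are not known exactly. Their poses are not given: they have to be found in the camera images.
- brass_bar: flat brass (yellow metal) bar to be loaded: 22 mm (x) x 120 mm (y) x 14 mm high, 0.25 to 0.37 kg, lying loose on the bench at the robot's left; origin at the centre of its underside, length along its y axis
- gauge: length gauge bolted to the bench: green base plate 12 mm thick (own x -110 to 75, y -220 to 170 mm) with a fixed aluminium tube along y (x 0, axis 65 mm up, radius 14, y -210 to -60), a sprung rod coming out of its +y end, two bar rests on the -x (robot) side, and a steel rule on the +x side (x 38 to 58, top 70 mm up). Origin at bench level under the rod's axis; +y is the way the rod pulls out
- rests (a point): midpoint between the two notched steel rests, at the notch floors' height, 45 mm above the bench (x -85, y 35 mm of the gauge; axes as the gauge's). The rests are 10 mm thick, centred 35 mm either side of it in y: 60 mm is free between them for the fingers. Notches are 30 mm wide in x, open along y, with lips 6 mm high. The bar lies along y across both, its middle over this point
- rod: sprung steel rod with an upright round wooden knob on its outer end, 16 mm diameter, to be pinched from above; origin on the rod's axis under the knob, 65 mm above the bench; the knob's top is 57 mm higher. Axes as the gauge's; slides along +y, 0 to 120 mm (end stop). An inner spring draws it back: about 2.5 N when in, 0.5 N more per 10 mm. Fully in, it is 75 mm beyond the tube's end
- knob_grip (a point): point on the knob's axis at which to grip it, 107 mm above the bench
- pointer (a point): black tip of the brass cross arm on the rod, 60 mm behind the knob (towards the tube); it points to +x at the rule, 82 mm above the bench. The arm's other end passes 11 mm above a bar in the rests; with the rod in it is 80 mm in y from the middle of the bar's place
- mark (a point): red marker clipped on the rule: a fin 3 mm thick in y, its top 82 mm above the bench; this point is the fin's top corner nearest the rod. It is set 55 to 105 mm in the gauge's +y beyond the pointer's starting place; axes as the gauge's. The pointer is at the mark when both have the same y in the gauge's frame. A stiff sliding clip, not to be shifted
- steel_bar: dark grey steel bar, the same size as the brass one, 22 x 120 x 14 mm; origin at the centre of its underside, length along its y axis; not wanted
- screwdriver: screwdriver with a green handle lying on the bench near the robot, about 200 mm long; origin on its underside near the middle
- hammer: hammer lying on the robot's right, about 260 mm long; origin on its underside near the middle
- mug: aluminium cup, 76 mm wide, 85 mm tall, at the back; origin at the centre of its underside
- oil_can: yellow can, 60 mm wide, 130 mm tall, at the right; origin at the centre of its underside
- wood_block: wooden block 100 x 70 x 35 mm, at the left; origin at the centre of its underside
Mind the look-alikes: they are no part of the job. There is more than one size of the brass_bar; the job needs the larger.

How it is judged:
On the way, in this order (a step that is already met when the one before it is completed fails the run):
1. the brass bar lies flat in both rests and is let go (z of brass_bar in the frame of rests between -0.003 and 0.003 m and y of brass_bar in the frame of rests between -0.018 and 0.018 m and x of brass_bar in the frame of rests between -0.008 and 0.008 m and angle between the y axis of brass_bar and the y axis of gauge, either way round below 0.15 rad and angle between the z axis of brass_bar and the z axis of gauge, either way round below 0.08 rad and linear speed of brass_bar below 0.02 m/s and contact force between the fingers and brass_bar below 0.3 N), for 0.2 s.
2. the rod is held by its knob with the pointer at the red mark (y of pointer in the frame of mark between -0.004 and 0.004 m and linear speed of rod below 0.01 m/s and contact force between the fingers and rod above 3 N and distance between the grasp point and knob_grip below 0.035 m and contact force between brass_bar and rod below 0.3 N), for 0.3 s.
At the end, for the whole second after the job is handed in: Brass bar still and untouched, flat in both notches (3 mm in height, 8 mm across, 18 mm along, 0.15 rad in direction, 0.08 rad level); fingers grip the knob (over 3 N) and hold the rod still with the pointer within 4 mm of the red mark along the rule; bench things within 30 mm of their places (all of step 1 and all of step 2); the arm keeps its last pose, push and grip.
It fails at once if the red marker is shifted more than 4 mm (distance of mark from where it was at the start of the episode above 0.004 m).
It fails at once if another thing on the bench is moved more than 30 mm (distance of any of steel_bar, screwdriver, hammer, mug, oil_can, wood_block from where it was at the start of the episode above 0.03 m).
It also fails if it takes over 48 s, if anything falls off the work surface, if the arm or the gripper's body presses on something with over 40 N, if the wrist force passes 120 N, or if a joint passes its speed limit or range.

## Working session

There is one attempt and no reset: what is moved stays moved. The work goes in short steps, Python scripts to look and compute and a tool call to move; the robot and the scene stay as the last step left them, time stands still between calls to the robot, and variables do not carry over. Pictures are saved under pics/ and viewed, about 8 in all and at most 12, crops included, and the job is handed in when it is done.

Besides the shell and the picture viewer there is one more tool, called after "Request:" as a command line: name --argument value ..., lists and objects as JSON in quotes. carry_out: Moves the arm, as the interface text tells. Its arguments: {"type":"object","properties":{"plan":{"type":"array","items":{"type":"object","properties":{"turn":{"type":"array","items":{"type":"number"}},"translation":{"type":"array","items":{"type":"number"}},"claw":{"type":"number"}}}},"squeeze":{"type":"number"}},"required":["plan"]}

```bash
ls; mkdir -p pics; cat > h.py <<'E'
import numpy as np, cv2
from cell import telemetry, eyes, ticket
def snap(n, save=None):
    o=telemetry.get_obs(); p,d=eyes.snapshot(n); c=eyes.camera_params(n)
    K=np.array([[c['fx'],0,c['cx']],[0,c['fy'],c['cy']],[0,0,1.]])
    if n=='wrist':
        T=np.eye(4);T[:3,:3]=o['tool_rot'];T[:3,3]=o['eef_pos'];T=T@np.array(c['T_tool_cam'])
    else:
        M=np.eye(4);M[:3,:3]=cv2.Rodrigues(np.array(c['rvec'],float))[0];M[:3,3]=np.ravel(c['tvec']);T=np.linalg.inv(M)
    if save:
        cv2.imwrite(f'pics/{save}.png',p[...,::-1]); np.savez(f'pics/{save}.npz',p=p,d=d,K=K,T=T)
    return p,d,K,T
def load(s):
    z=np.load(f'pics/{s}.npz'); return z['p'],z['d'],z['K'],z['T']
def ray(uv,K,T):
    r=np.linalg.inv(K)@np.array([uv[0],uv[1],1.]); return T[:3,3],T[:3,:3]@r
def at_depth(uv,s):
    p,d,K,T=s; o,r=ray(uv,K,T); return o+r*d[int(round(uv[1])),int(round(uv[0]))]
def at_z(uv,z,s):
    p,d,K,T=s; o,r=ray(uv,K,T); return o+r*(z-o[2])/r[2]
def tri(uv1,s1,uv2,s2):
    o1,r1=ray(uv1,*s1[2:]);o2,r2=ray(uv2,*s2[2:])
    a=np.linalg.lstsq(np.c_[r1,-r2],o2-o1,rcond=None)[0]
    P,Q=o1+a[0]*r1,o2+a[1]*r2; return (P+Q)/2,np.linalg.norm(P-Q)
E
python3 - <<'E'
from h import *
print(telemetry.get_obs())
a=snap('top','top0')[0];b=snap('scene','scene0')[0]
cv2.imwrite('pics/top0b.png',cv2.resize(a[...,::-1],(800,600),interpolation=cv2.INTER_CUBIC))
cv2.imwrite('pics/scene0b.png',cv2.resize(b[...,::-1],(800,600),interpolation=cv2.INTER_CUBIC))
E
```

```text
pics
{'time_s': 0.0, 'q': array([ 1.06039252e+00,  4.91571546e-01,  1.55945988e+00, -3.19234828e-05,
        1.09169316e+00, -1.05600520e-01]), 'joint_vel': array([-0.00020169,  0.00083942,  0.00033387, -0.0017357 ,  0.00175115,
       -0.00113007]), 'joint_torque': array([ 2.64660885e-03, -6.12662816e+01, -2.58183807e+01,  6.93054381e-02,
        4.82895377e-02, -2.33588225e-04]), 'eef_pos': array([0.24601342, 0.57427561, 0.21405071]), 'tool_rot': array([[-9.19185667e-01,  3.93824111e-01, -5.28260537e-04],
       [ 3.93824455e-01,  9.19185126e-01, -1.00149809e-03],
       [ 9.11551334e-05, -1.12860461e-03, -9.99999359e-01]]), 'wrist_force': array([-0.01221645, -0.42413631,  0.34564892]), 'wrist_torque': array([ 0.00390518, -0.05859701,  0.00358529]), 'grip_width': 0.09511706893267698}
```

View pics/top0b.png

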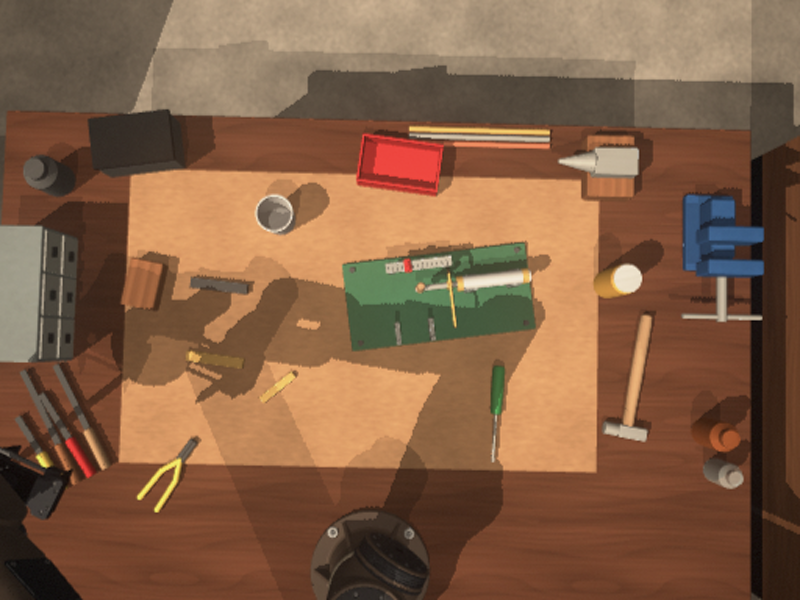

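View pics/scene0b.png

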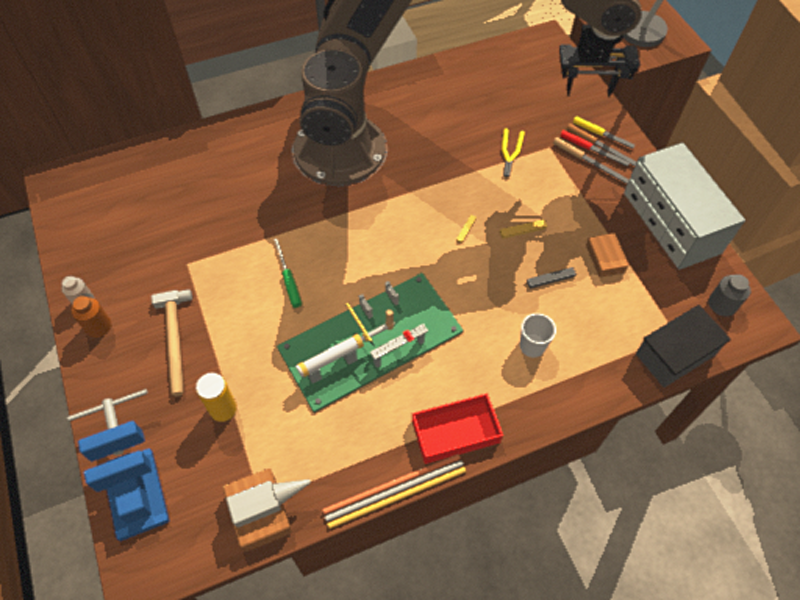

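The top picture shows the gauge at about (440,295), with its rests at (398,328) and (432,322), the knob at (420,287) and the red marker at (408,265). The two brass candidates are A at (215,359), in shadow and about 55 px long, and B at (279,386), about 42 px long. A looks like the larger bar. I'll confirm that in enlarged crops.

```bash
python3 - <<'E'
from h import *
def crop(n,x0,y0,w,h,W,H):
    p=load(n)[0][...,::-1][y0:y0+h,x0:x0+w]; return cv2.resize(p,(W,H),interpolation=cv2.INTER_CUBIC)
# top bars u110-200,v215-265 ; scene bars u280-370,v130-180 ; gauge
a=crop('top0',112,215,84,50,400,238); b=crop('scene0',285,125,84,50,400,238)
c=crop('top0',216,152,130,76,400,234); c2=crop('scene0',225,165,84,50,400,238)
a=np.clip(a.astype(float)*1.5,0,255).astype(np.uint8)
im=np.zeros((480,800,3),np.uint8); im[:238,:400]=a; im[:238,400:]=b; im[240:474,:400]=c; im[240:478,400:]=c2
cv2.imwrite('pics/crop1.png',im)
E
```

```text
(no output)
```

View pics/crop1.png

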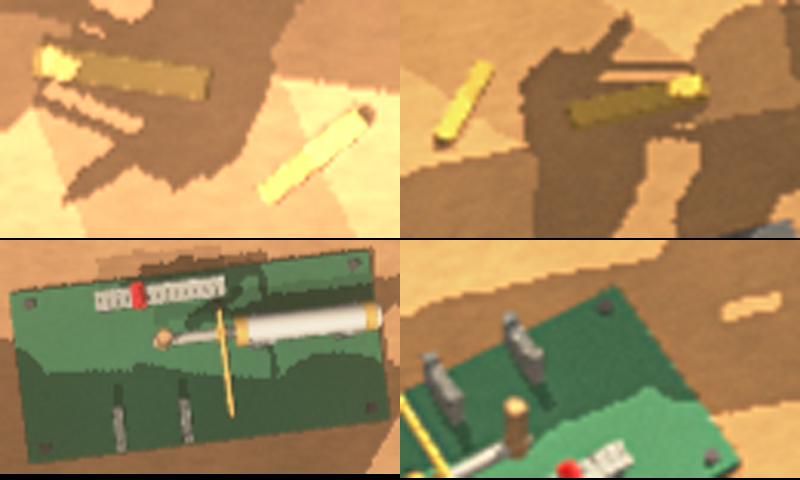

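Crop: bar A (crop ends (35,58) and (210,83)) is about 37 camera px long and bar B about 28 px, so A is the larger one and the one wanted. Next I'll get its position, and rough positions for the gauge parts, from two views.

```bash
python3 - <<'E'
from h import *
np.set_printoptions(precision=4,suppress=True)
t=load('top0');s=load('scene0')
f=4.762
A1,A2=(112+35/f,215+58/f),(112+210/f,215+83/f)
B1,B2=(112+265/f,215+192/f),(112+367/f,215+115/f)
S1,S2=(285+305/f,125+86/f),(285+172/f,125+116/f)
print('A depth',at_depth((137.6,230.1),t),'B depth',at_depth(((B1[0]+B2[0])/2,(B1[1]+B2[1])/2),t))
for z in [.014]:
    a,b,c,d=[at_z(q,z,t) for q in(A1,A2,B1,B2)]
    print('A',a,b,(a+b)/2,np.linalg.norm(a-b),np.arctan2(*(b-a)[[1,0]]));print('B len',np.linalg.norm(c-d),c,d)
print('A tri',tri(A1,t,S1,s),tri(A2,t,S2,s))
print('knob tri',tri((268.6,183.8),t,(249.1,199.6),s))
print('knob top depth',at_depth((268.6,183.8),t))
print('mark',at_depth((260.8,169.9),t),at_z((260.8,169.9),.082,t))
for q in [(255,213.1),(276.4,209.8)]: print('rest',at_depth(q,t),at_z(q,.051,t))
E
```

```text
A depth [0.4287 0.3319 0.0147] B depth [0.3757 0.1987 0.0092]
A [0.4367 0.3916 0.014 ] [0.4225 0.2718 0.014 ] [0.4296 0.3317 0.014 ] 0.12068714666861863 -1.689406930414961
B len 0.08672982930349141 [0.3491 0.2318 0.014 ] [0.4031 0.1639 0.014 ]
A tri (array([0.4368, 0.3969, 0.0012]), np.float64(0.002529731781390426)) (array([0.4232, 0.2773, 0.0037]), np.float64(0.006726900313374093))
knob tri (array([ 0.582 , -0.087 ,  0.1129]), np.float64(0.0011980945452273702))
knob top depth [ 0.5813 -0.0873  0.119 ]
mark [ 0.6269 -0.0632  0.0866] [ 0.6274 -0.0633  0.082 ]
rest [ 0.4925 -0.0486  0.0487] [ 0.4925 -0.0486  0.051 ]
rest [ 0.5047 -0.1169  0.0461] [ 0.5046 -0.1166  0.051 ]
```

A is 120.7 mm long at bench height, so it is the bar wanted; B is only 87 mm. Moving above A.

Request:
carry_out --plan '[{"translation": [-0.033,-0.0188,0],"turn": [0,0,0],"claw": 1},{"translation": [-0.033,-0.0188,0],"turn": [0,0,0],"claw": 1},{"translation": [-0.033,-0.0188,0],"turn": [0,0,0],"claw": 1},{"translation": [-0.033,-0.0188,0],"turn": [0,0,0],"claw": 1},{"translation": [-0.033,-0.0188,0],"turn": [0,0,0],"claw": 1},{"translation": [-0.033,-0.0188,0],"turn": [0,0,0],"claw": 1},{"translation": [-0.033,-0.0188,0],"turn": [0,0,0],"claw": 1},{"translation": [-0.033,-0.0188,0],"turn": [0,0,0],"claw": 1}]'

```text
time_s: 0.9
eef_pos: [0.4302, 0.3309, 0.2145]
tool_rot: [[-0.919, 0.394, -0.0], [0.394, 0.919, -0.0], [0.0, -0.0, -1.0]]
wrist_force: [0.4, -0.0, 0.6]
grip_width: 0.0955
```

Request:
carry_out --plan '[{"translation": [0,0,0],"turn": [0,0,0.145],"claw": 1},{"translation": [0,0,0],"turn": [0,0,0.145],"claw": 1},{"translation": [0,0,0],"turn": [0,0,0.145],"claw": 1},{"translation": [0,0,0],"turn": [0,0,0.145],"claw": 1},{"translation": [0,0,0],"turn": [0,0,0.145],"claw": 1},{"translation": [0,0,0],"turn": [0,0,0.145],"claw": 1},{"translation": [0,0,0],"turn": [0,0,0.145],"claw": 1},{"translation": [0,0,0],"turn": [0,0,0.145],"claw": 1}]'

```text
time_s: 1.7
eef_pos: [0.4294, 0.3322, 0.2144]
tool_rot: [[-0.0, 1.0, -0.001], [1.0, 0.0, -0.0], [-0.0, -0.001, -1.0]]
wrist_force: [0.1, -0.3, -0.1]
grip_width: 0.095
```

Request:
carry_out --plan '[{"translation": [0,0,0],"turn": [0,0,0.125],"claw": 1},{"translation": [0,0,0],"turn": [0,0,0],"claw": 1},{"translation": [0,0,0],"turn": [0,0,0],"claw": 1}]'

```text
time_s: 2.0
eef_pos: [0.4295, 0.3322, 0.2145]
tool_rot: [[0.115, 0.993, -0.0], [0.993, -0.115, -0.0], [-0.0, -0.0, -1.0]]
wrist_force: [0.3, 0.0, -1.0]
grip_width: 0.0951
```

```bash
cat >> h.py <<'E'
def cloud(s,step=1):
    p,d,K,T=s; v,u=np.mgrid[0:d.shape[0]:step,0:d.shape[1]:step]; dd=d[v,u]
    r=np.stack([(u-K[0,2])/K[0,0],(v-K[1,2])/K[1,1],np.ones_like(dd)],-1)*dd[...,None]
    return r@T[:3,:3].T+T[:3,3], dd>0
def rect(P):
    (c,wh,a)=cv2.minAreaRect((P[:,:2]*1000).astype(np.float32)); return c,wh,a
E
python3 - <<'E'
from h import *
s=snap('wrist','w1'); X,ok=cloud(s)
z=X[...,2]; m=ok&(z>.008)&(z<.03)&(np.hypot(X[...,0]-.43,X[...,1]-.332)<.09)
print(m.sum(),rect(X[m]),np.median(z[m]),'bench',np.median(z[ok&(abs(z)<.008)]))
n,l,st,ce=cv2.connectedComponentsWithStats(m.astype(np.uint8)); print(st,ce)
cv2.imwrite('pics/w1b.png',s[0][...,::-1])
E
```

```text
2021 ((429.77734375, 334.640625), (118.73888397216797, 21.121320724487305), 83.00727081298828) 0.014942745629719256 bench 0.0017098727813724124
[[     0      0    512    384 194587]
 [   245    115     20    105   2021]] [[255.51399631 191.76023064]
 [254.1523998  166.44433449]]
```

View pics/w1b.png

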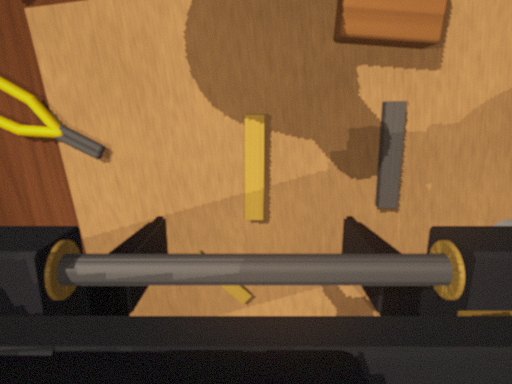

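Wrist view: the brass bar is at (254,167), centred at (0.4298, 0.3346), measuring 118.7 x 21 mm, with its top about 13 mm above the bench. The jaws are aligned across it. Descending, then gripping.

Request:
carry_out --plan '[{"translation": [0.0024,0,0.04],"turn": [0,0,0],"claw": 1},{"translation": [0,0,0.045],"turn": [0,0,0],"claw": 1},{"translation": [0,0,0.045],"turn": [0,0,0],"claw": 0.6},{"translation": [0,0,0.04],"turn": [0,0,0],"claw": 0},{"translation": [0,0,0.025],"turn": [0,0,0],"claw": 0},{"translation": [0,0,0.0105],"turn": [0,0,0],"claw": 0},{"translation": [0,0,0.004],"turn": [0,0,0],"claw": 0},{"translation": [0,0,0],"turn": [0,0,0],"claw": 0}]'

```text
time_s: 2.85
eef_pos: [0.4302, 0.3349, 0.0056]
tool_rot: [[0.118, 0.993, 0.001], [0.993, -0.118, 0.0], [0.0, 0.0, -1.0]]
wrist_force: [0.6, -0.0, 0.3]
grip_width: 0.0527
```

Request:
carry_out --plan '[{"translation": [0,0,0],"turn": [0,0,0],"claw": -1},{"translation": [0,0,0],"turn": [0,0,0],"claw": -1},{"translation": [0,0,0],"turn": [0,0,0],"claw": -1},{"translation": [0,0,0],"turn": [0,0,0],"claw": -1},{"translation": [0,0,0],"turn": [0,0,0],"claw": -1},{"translation": [0,0,0],"turn": [0,0,0],"claw": -1}]' --squeeze 40

```text
time_s: 3.45
eef_pos: [0.4299, 0.3348, 0.0057]
tool_rot: [[0.119, 0.993, 0.0], [0.993, -0.119, 0.0], [0.0, 0.0, -1.0]]
wrist_force: [-1.3, 0.1, 6.5]
grip_width: 0.0219
```

Gripped at 21.9 mm. Lifting and turning to the gauge's direction, then travelling to a spot short of the rests where the camera can see them.

Request:
carry_out --plan '[{"translation": [0,0,-0.02],"turn": [0,0,0],"claw": -1},{"translation": [0,0,-0.045],"turn": [0,0,0],"claw": -1},{"translation": [0,0,-0.045],"turn": [0,0,0],"claw": -1},{"translation": [0,0,-0.045],"turn": [0,0,-0.1],"claw": -1},{"translation": [0,0,-0.045],"turn": [0,0,-0.1],"claw": -1},{"translation": [0,0,-0.02],"turn": [0,0,-0.095],"claw": -1},{"translation": [0,0,0],"turn": [0,0,0],"claw": -1}]'

```text
time_s: 4.15
eef_pos: [0.4304, 0.3351, 0.2277]
tool_rot: [[-0.177, 0.984, 0.004], [0.984, 0.177, 0.003], [0.002, 0.005, -1.0]]
wrist_force: [0.2, -0.3, -3.8]
grip_width: 0.0218
```

Request:
carry_out --plan '[{"translation": [-0.04,-0.0005,0],"turn": [0,0,0],"claw": -1},{"translation": [-0.04,-0.0005,0],"turn": [0,0,0],"claw": -1},{"translation": [-0.04,-0.0005,0],"turn": [0,0,0],"claw": -1},{"translation": [-0.04,-0.0005,0],"turn": [0,0,0],"claw": -1},{"translation": [-0.04,-0.0005,0],"turn": [0,0,0],"claw": -1},{"translation": [-0.04,-0.0005,0],"turn": [0,0,0],"claw": -1},{"translation": [-0.04,-0.0005,0],"turn": [0,0,0],"claw": -1},{"translation": [-0.04,-0.0005,0],"turn": [0,0,0],"claw": -1}]'

```text
time_s: 4.95
eef_pos: [0.4812, 0.0173, 0.2232]
tool_rot: [[-0.172, 0.985, -0.003], [0.985, 0.172, 0.0], [0.001, -0.003, -1.0]]
wrist_force: [0.6, 1.7, -3.0]
grip_width: 0.0215
```

Request:
carry_out --plan '[{"translation": [-0.04,-0.0005,0],"turn": [0,0,0],"claw": -1},{"translation": [-0.04,-0.0005,0],"turn": [0,0,0],"claw": -1},{"translation": [-0.04,-0.0005,0],"turn": [0,0,0],"claw": -1},{"translation": [-0.04,-0.0005,0],"turn": [0,0,0],"claw": -1},{"translation": [-0.02,-0.0005,0],"turn": [0,0,0],"claw": -1},{"translation": [0,0,0],"turn": [0,0,0],"claw": -1},{"translation": [0,0,0],"turn": [0,0,0],"claw": -1}]'

```text
time_s: 5.65
eef_pos: [0.5102, -0.1585, 0.2234]
tool_rot: [[-0.172, 0.985, -0.003], [0.985, 0.172, 0.001], [0.002, -0.002, -1.0]]
wrist_force: [-0.4, -0.4, -3.8]
grip_width: 0.0219
```

```bash
python3 - <<'E'
from h import *
s=snap('wrist','w2')
cv2.imwrite('pics/w2b.png',cv2.resize(s[0][...,::-1],(800,600),interpolation=cv2.INTER_CUBIC))
E
```

```text
(no output)
```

View pics/w2b.png

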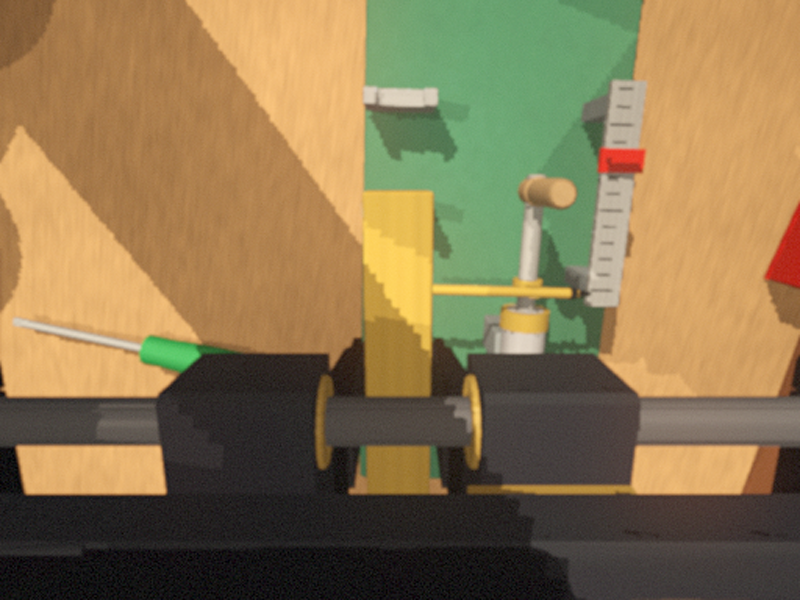

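Wrist view (800-wide): far rest at (402,97), bar in hand with its far end at (398,192), knob top at (563,193), pointer tip at (588,294), red fin at (622,161), and the rule parallel to the tool's x. Now for the numbers.

```bash
python3 - <<'E'
from h import *
np.set_printoptions(precision=4,suppress=True)
s=load('w2');t=load('top0');sc=load('scene0');X,ok=cloud(s);k=.64
p=s[0].astype(int); z=X[...,2]
def box(u0,v0,u1,v1):
    m=np.zeros(z.shape,bool); m[int(v0*k):int(v1*k),int(u0*k):int(u1*k)]=1; return m&ok
m=box(355,75,450,120)&(z>.038); print('rest far',m.sum(),rect(X[m]),'lip z',np.percentile(z[m],[5,25,50,75,95]))
g=p[...,1]-p[...,0]
m=box(585,75,650,310)&(z>.060)&(z<.078); print('rule',m.sum(),rect(X[m]),np.median(z[m]))
m=box(585,130,660,190)&(p[...,0]-p[...,1]>80)&(z>.06); print('red',m.sum(),rect(X[m]),np.percentile(z[m],[5,50,90,100]))
mm=m&(z>.077); print('fin',mm.sum(), rect(X[mm]) if mm.any() else 0)
m=box(530,165,585,215)&(z>.11); print('knobtop',m.sum(),X[m].mean(0),rect(X[m]))
for z0 in (.082,): print('tip',at_z((588*k,294*k),z0,s), at_depth((578*k,293*k),s))
m=box(330,140,440,330)&(z>.15); print('bar',rect(X[m]),np.median(z[m]), X[m].min(0),X[m].max(0))
print('tri knobtop',tri((563*k,193*k),s,(268.6,183.8),t),tri((563*k,193*k),s,(249.1,199.6),sc))
print('tri red',tri((622*k,161*k),s,(260.8,169.9),t))
# near/far rests in top picture
Y,o2=cloud(t)
for c in [(.4925,-.0486),(.5047,-.1169)]:
    m=o2&(Y[...,2]>.035)&(Y[...,2]<.06)&(np.hypot(Y[...,0]-c[0],Y[...,1]-c[1])<.025); print('top rest',m.sum(),Y[m].mean(0),rect(Y[m]))
E
```

```text
rest far 561 ((491.7760314941406, -47.02171325683594), (45.06072235107422, 10.361700057983398), 8.145889282226562) lip z [0.0432 0.0456 0.0464 0.0512 0.0525]
rule 3315 ((631.2935791015625, -85.25670623779297), (26.919721603393555, 134.86404418945312), 7.519906520843506) 0.07111536206364744
red 445 ((628.3757934570312, -62.62635040283203), (26.920440673828125, 14.649816513061523), 8.292304992675781) [0.0729 0.0748 0.0826 0.0853]
fin 89 ((627.9296264648438, -63.1824951171875), (19.45886993408203, 2.7264983654022217), 9.396501541137695)
knobtop 363 [ 0.582  -0.0891  0.121 ] ((583.2919311523438, -89.16654205322266), (15.358725547790527, 15.243207931518555), 65.74244689941406)
tip [ 0.6263 -0.1442  0.082 ] [ 0.6185 -0.144   0.0861]
bar ((503.5645446777344, -120.64497375488281), (22.1599063873291, 43.83928298950195), 9.991423606872559) 0.23263053086201693 [ 0.4894 -0.1441  0.225 ] [ 0.518  -0.0974  0.2347]
tri knobtop (array([ 0.5804, -0.0878,  0.1319]), np.float64(0.0020349510751102424)) (array([ 0.585 , -0.088 ,  0.1184]), np.float64(0.0009797316398941131))
tri red (array([ 0.6283, -0.0634,  0.0749]), np.float64(5.224050224222389e-06))
top rest 43 [ 0.4913 -0.047   0.047 ] ((492.33721923828125, -46.70085144042969), (44.640174865722656, 9.516931533813477), 8.607477188110352)
top rest 48 [ 0.5034 -0.1159  0.0468] ((502.42608642578125, -115.81227111816406), (42.613094329833984, 9.826560020446777), 7.861222267150879)
```

Request:
carry_out --plan '[{"translation": [0.035,0.0005,0],"turn": [0,0,0.019],"claw": -1},{"translation": [0.035,0,0.02],"turn": [0,0,0],"claw": -1},{"translation": [0.008,0,0.03],"turn": [0,0,0],"claw": -1},{"translation": [0,0,0.035],"turn": [0,0,0],"claw": -1},{"translation": [0,0,0.035],"turn": [0,0,0],"claw": -1},{"translation": [0,0,0.02],"turn": [0,0,0],"claw": -1},{"translation": [0,0,0],"turn": [0,0,0],"claw": -1},{"translation": [0,0,0],"turn": [0,0,0],"claw": -1}]'

```text
time_s: 6.5
eef_pos: [0.4986, -0.081, 0.0854]
tool_rot: [[-0.157, 0.988, -0.0], [0.988, 0.157, 0.0], [0.0, -0.0, -1.0]]
wrist_force: [0.2, 0.3, -4.0]
grip_width: 0.0212
```

```bash
python3 - <<'E'
from h import *
s=snap('wrist','w3')
cv2.imwrite('pics/w3b.png',cv2.resize(s[0][...,::-1],(800,600),interpolation=cv2.INTER_CUBIC))
print(telemetry.get_obs()['wrist_force'])
X,ok=cloud(s);z=X[...,2];m=ok&(z>.088)&(z<.11)&(np.hypot(X[...,0]-.497,X[...,1]+.0815)<.075); print(rect(X[m]),np.median(z[m]))
E
```

```text
[ 0.08146676 -0.08755456 -2.68020141]
((497.3193359375, -72.74099731445312), (36.88240051269531, 104.0814437866211), 9.14828872680664) 0.09469405501340672
```

View pics/w3b.png

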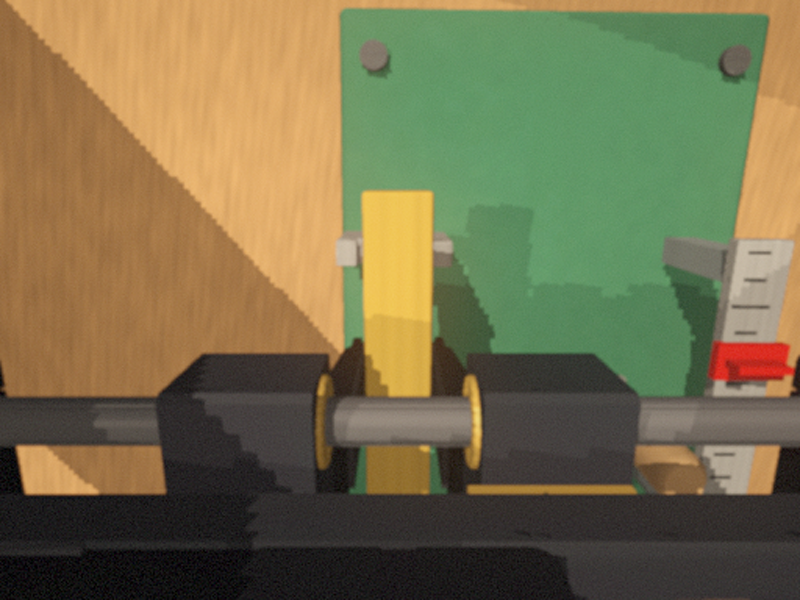

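The bar sits centred in the notch lips (337–453 px against a bar centre of 397), about 1 mm too far in +x. Lowering.

Request:
carry_out --plan '[{"translation": [0,-0.001,0.012],"turn": [0,0,0],"claw": -1},{"translation": [0,0,0.012],"turn": [0,0,0],"claw": -1},{"translation": [0,0,0.006],"turn": [0,0,0],"claw": -1},{"translation": [0,0,0.003],"turn": [0,0,0],"claw": -1},{"translation": [0,0,0],"turn": [0,0,0],"claw": -1},{"translation": [0,0,0],"turn": [0,0,0],"claw": -1}]'

```text
time_s: 7.15
eef_pos: [0.4978, -0.0819, 0.0524]
tool_rot: [[-0.156, 0.988, 0.0], [0.988, 0.156, 0.0], [-0.0, 0.0, -1.0]]
wrist_force: [-0.6, -0.3, -3.4]
grip_width: 0.0215
```

Request:
carry_out --plan '[{"translation": [0,0,0.001],"turn": [0,0,0],"claw": -1},{"translation": [0,0,0],"turn": [0,0,0],"claw": -1},{"translation": [0,0,0],"turn": [0,0,0],"claw": -1}]'

```text
time_s: 7.45
eef_pos: [0.4977, -0.0819, 0.0512]
tool_rot: [[-0.156, 0.988, 0.0], [0.988, 0.156, 0.0], [-0.0, 0.0, -1.0]]
wrist_force: [0.6, -0.2, -3.8]
grip_width: 0.0214
```

Request:
carry_out --plan '[{"translation": [0,0,0.0008],"turn": [0,0,0],"claw": -1},{"translation": [0,0,0],"turn": [0,0,0],"claw": -1},{"translation": [0,0,0],"turn": [0,0,0],"claw": -1}]'

```text
time_s: 7.75
eef_pos: [0.4978, -0.0819, 0.0507]
tool_rot: [[-0.156, 0.988, 0.0], [0.988, 0.156, -0.0], [-0.0, 0.0, -1.0]]
wrist_force: [-0.9, -0.5, 5.2]
grip_width: 0.0214
```

The bar has touched down: wrist force went from -3.8 to +5.2 N. Letting go and rising.

Request:
carry_out --plan '[{"translation": [0,0,0],"turn": [0,0,0],"claw": 0},{"translation": [0,0,0],"turn": [0,0,0],"claw": 0},{"translation": [0,0,0],"turn": [0,0,0],"claw": 0},{"translation": [0,0,0],"turn": [0,0,0],"claw": 0},{"translation": [0,0,-0.01],"turn": [0,0,0],"claw": 0},{"translation": [0,0,-0.03],"turn": [0,0,0],"claw": 0},{"translation": [0,0,-0.045],"turn": [0,0,0],"claw": 0},{"translation": [0,0,-0.045],"turn": [0,0,0],"claw": 0}]'

```text
time_s: 8.55
eef_pos: [0.4972, -0.0817, 0.1823]
tool_rot: [[-0.156, 0.988, -0.001], [0.988, 0.156, 0.0], [0.0, -0.001, -1.0]]
wrist_force: [0.9, 0.1, -0.4]
grip_width: 0.0475
```

Request:
carry_out --plan '[{"translation": [-0.04,0.0,-0.02],"turn": [0,0,0],"claw": 0},{"translation": [-0.04,0.02,0],"turn": [0,0,0],"claw": 0},{"translation": [0,0,0],"turn": [0,0,0],"claw": 0},{"translation": [0,0,0],"turn": [0,0,0],"claw": 0}]'

```text
time_s: 8.95
eef_pos: [0.5296, -0.1581, 0.2005]
tool_rot: [[-0.155, 0.988, -0.0], [0.988, 0.155, 0.0], [0.0, -0.0, -1.0]]
wrist_force: [-0.5, 0.3, 0.1]
grip_width: 0.0476
```

```bash
python3 - <<'E'
from h import *
s=snap('wrist','w4')
cv2.imwrite('pics/w4b.png',cv2.resize(s[0][...,::-1],(800,600),interpolation=cv2.INTER_CUBIC))
X,ok=cloud(s);z=X[...,2]; p=s[0].astype(int)
m=ok&(z>.053)&(z<.066)&(np.hypot(X[...,0]-.497,X[...,1]+.0815)<.075)&(abs((X[...,0]-.497)*.988+(X[...,1]+.0815)*.156)<.03); print('bar',m.sum(),rect(X[m]),np.percentile(z[m],[5,50,95]))
print(np.polyfit(X[m][:,1],X[m][:,2],1))
m=ok&(z>.112)&(z<.135)&(np.hypot(X[...,0]-.583,X[...,1]+.089)<.02); print('knob',m.sum(),rect(X[m]),np.median(z[m]))
m=ok&(z>.077)&(p[...,0]-p[...,1]>80)&(np.hypot(X[...,0]-.628,X[...,1]+.063)<.03); print('fin',m.sum(),rect(X[m]) if m.any() else 0)
E
```

```text
bar 3447 ((497.5003662109375, -81.45437622070312), (43.66101837158203, 119.35568237304688), 8.48701000213623) [0.0584997  0.05989059 0.06108797]
[-0.001677    0.05967741]
knob 409 ((583.494140625, -89.12236022949219), (15.311007499694824, 15.45580005645752), 77.54118347167969) 0.1223688468519987
fin 102 ((627.7744140625, -63.599849700927734), (19.333864212036133, 3.1102066040039062), 8.38567066192627)
```

View pics/w4b.png

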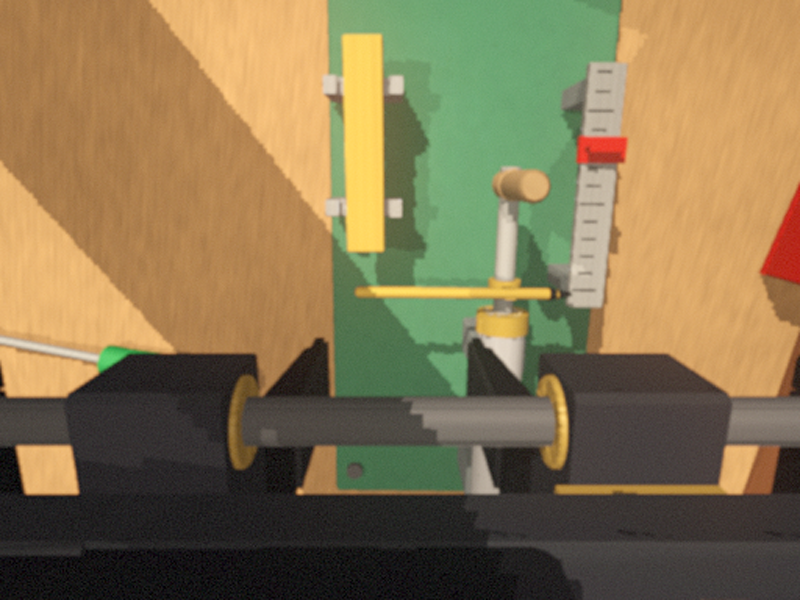

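The bar lies in both notches: centre (0.4975, -0.0815), top 0.0597, level and at 8.5°, aligned with the gauge. Knob (521,185) is at (0.5835, -0.0891) with its top at 0.122, and the fin is at (0.6278, -0.0636), so the pull is about 79–80 mm. I'll go above the knob and turn the jaws along the pull.

Request:
carry_out --plan '[{"translation": [0.02,0.0213,0],"turn": [0,0,0],"claw": 0},{"translation": [0.02,0.0213,0],"turn": [0,0,0],"claw": 0},{"translation": [0.0198,0.0214,0],"turn": [0,0,0],"claw": 0},{"translation": [0,0,0],"turn": [0,0,0.143],"claw": 0},{"translation": [0,0,0],"turn": [0,0,0.143],"claw": 0},{"translation": [0,0,0],"turn": [0,0,0.143],"claw": 0},{"translation": [0,0,0],"turn": [0,0,0.143],"claw": 0},{"translation": [0,0,0],"turn": [0,0,0.143],"claw": 0}]'

```text
time_s: 9.8
eef_pos: [0.583, -0.0874, 0.2003]
tool_rot: [[0.533, 0.846, -0.001], [0.846, -0.533, 0.0], [-0.0, -0.001, -1.0]]
wrist_force: [0.1, 0.8, -0.3]
grip_width: 0.0478
```

Request:
carry_out --plan '[{"translation": [0,0,0],"turn": [0,0,0.143],"claw": 0},{"translation": [0,0,0],"turn": [0,0,0.143],"claw": 0},{"translation": [0,0,0],"turn": [0,0,0.143],"claw": 0},{"translation": [0,0,0],"turn": [0,0,0.143],"claw": 0},{"translation": [0,0,0],"turn": [0,0,0.143],"claw": 0},{"translation": [0,0,0],"turn": [0,0,0.143],"claw": 0},{"translation": [0,0,0],"turn": [0,0,0],"claw": 0},{"translation": [0,0,0],"turn": [0,0,0],"claw": 0}]'

```text
time_s: 10.6
eef_pos: [0.5833, -0.088, 0.2004]
tool_rot: [[0.987, 0.159, -0.0], [0.159, -0.987, 0.0], [-0.0, -0.0, -1.0]]
wrist_force: [0.3, -0.4, -0.2]
grip_width: 0.0475
```

Request:
carry_out --plan '[{"translation": [0,0.0011,0.035],"turn": [0,0,0],"claw": 0},{"translation": [0,0,0.035],"turn": [0,0,0],"claw": 0},{"translation": [0,0,0.025],"turn": [0,0,0],"claw": 0},{"translation": [0,0,0.017],"turn": [0,0,0],"claw": 0},{"translation": [0,0,0],"turn": [0,0,0],"claw": 0},{"translation": [0,0,0],"turn": [0,0,0],"claw": 0}]'

```text
time_s: 11.2
eef_pos: [0.584, -0.0896, 0.0888]
tool_rot: [[0.988, 0.156, -0.0], [0.156, -0.988, 0.0], [-0.0, -0.0, -1.0]]
wrist_force: [-0.1, 0.5, -0.5]
grip_width: 0.0477
```

Request:
carry_out --plan '[{"translation": [0,0,0],"turn": [0,0,0],"claw": -1},{"translation": [0,0,0],"turn": [0,0,0],"claw": -1},{"translation": [0,0,0],"turn": [0,0,0],"claw": -1},{"translation": [0,0,0],"turn": [0,0,0],"claw": -1},{"translation": [0,0,0],"turn": [0,0,0],"claw": -1},{"translation": [0,0,0],"turn": [0,0,0],"claw": -1},{"translation": [0,0,0],"turn": [0,0,0],"claw": -1}]' --squeeze 35

```text
time_s: 11.9
eef_pos: [0.5838, -0.0887, 0.0887]
tool_rot: [[0.988, 0.154, -0.0], [0.154, -0.988, 0.002], [0.0, -0.002, -1.0]]
wrist_force: [-1.1, 7.3, 3.7]
grip_width: 0.0158
```

Knob gripped at 15.8 mm. Pulling most of the way, then checking.

Request:
carry_out --plan '[{"translation": [0,-0.006,0],"turn": [0,0,0],"claw": -1},{"translation": [0,-0.012,0],"turn": [0,0,0],"claw": -1},{"translation": [0,-0.014,0],"turn": [0,0,0],"claw": -1},{"translation": [0,-0.014,0],"turn": [0,0,0],"claw": -1},{"translation": [0,-0.014,0],"turn": [0,0,0],"claw": -1},{"translation": [0,-0.01,0],"turn": [0,0,0],"claw": -1},{"translation": [0,-0.005,0],"turn": [0,0,0],"claw": -1},{"translation": [0,0,0],"turn": [0,0,0],"claw": -1}]'

```text
time_s: 12.7
eef_pos: [0.573, -0.0145, 0.0887]
tool_rot: [[0.988, 0.155, 0.002], [0.155, -0.988, -0.001], [0.002, 0.001, -1.0]]
wrist_force: [4.0, -6.0, 1.1]
grip_width: 0.0149
```

```bash
python3 - <<'E'
from h import *
o=telemetry.get_obs();print(o['eef_pos'],o['wrist_force'],o['grip_width'])
s=snap('wrist','w5');t=snap('top','top5');c=snap('scene','scene5')
im=np.zeros((600,800,3),np.uint8)
im[:384,:512]=s[0][...,::-1]
a=t[0][...,::-1][150:222,225:310]; im[384:600,:255]=cv2.resize(a,(255,216),interpolation=cv2.INTER_CUBIC)
b=c[0][...,::-1][175:235,205:300]; im[384:600,260:602]=cv2.resize(b,(342,216),interpolation=cv2.INTER_CUBIC)
cv2.imwrite('pics/c5.png',im)
E
```

```text
[ 0.57304398 -0.01453345  0.08868835] [ 3.99512905 -6.03867179  1.08471676] 0.014925678683659785
```

View pics/c5.png

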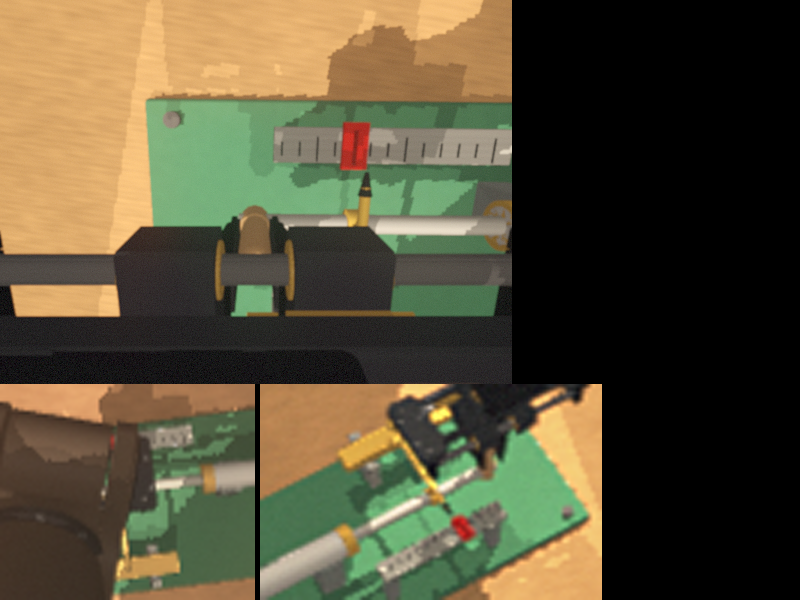

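Wrist view: the pointer tip is at (366,176) and the red fin at about (355,147), both unobstructed, so the pull is a little short. One enlarged crop to read them closely.

```bash
cat > m.py <<'E'
from h import *
def gap(s,tip,fin):
    a=at_z(tip,.082,s);b=at_z(fin,.082,s); g=np.array([-.1495,.9888]); return (a-b)[:2]@g*1000, a,b
E
python3 - <<'E'
from m import *
np.set_printoptions(precision=4,suppress=True)
s=load('w5'); X,ok=cloud(s); p=s[0].astype(int); z=X[...,2]
red=(p[...,0]-p[...,1]>70)&ok&(np.hypot(X[...,0]-.628,X[...,1]+.063)<.04)
m=red&(z>.078); v,u=np.nonzero(m); print('fin px',m.sum(),u.mean(),v.mean(),u.min(),u.max(),rect(X[m])if m.any() else 0)
v,u=np.nonzero(red); print('red',u.min(),u.max(),v.min(),v.max(),u.mean())
dk=(p.sum(2)<120); dk[:165]=0;dk[200:]=0;dk[:,:350]=0;dk[:,385:]=0; v,u=np.nonzero(dk)
for r in range(168,198,3): print(r,u[v==r])
for f in [(355,147),(353.5,147)]: print(gap(s,(366,176),f))
cv2.imwrite('pics/c6.png',cv2.resize(s[0][...,::-1][110:210,310:410],(600,600),interpolation=cv2.INTER_CUBIC))
E
```

```text
fin px 309 358.6343042071197 147.9546925566343 353 364 ((627.5752563476562, -62.665931701660156), (19.119773864746094, 3.7142341136932373), 7.252866744995117)
red 340 369 122 169 354.6759183673469
168 []
171 []
174 []
177 []
180 []
183 []
186 []
189 []
192 []
195 []
(np.float64(-7.1666034510561545), array([ 0.6137, -0.0698,  0.082 ]), array([ 0.628 , -0.0603,  0.082 ]))
(np.float64(-7.964567961466925), array([ 0.6137, -0.0698,  0.082 ]), array([ 0.6279, -0.0596,  0.082 ]))
```

View pics/c6.png

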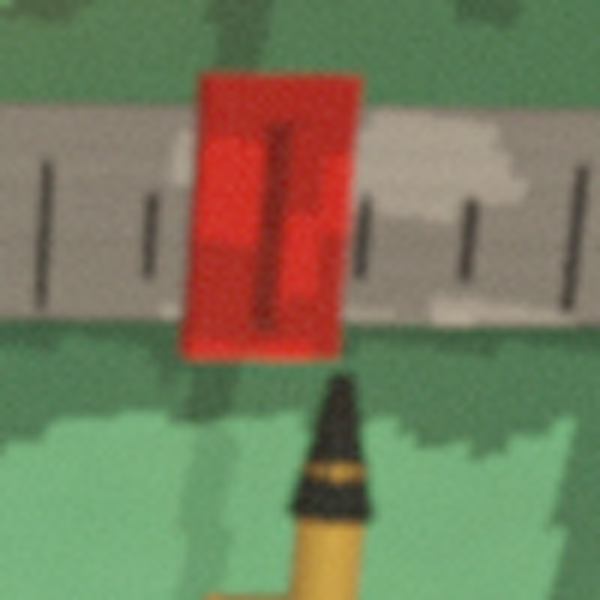

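The dark strip at crop u≈255–290 is the fin's shaded side face, seen because the camera is off to one side. The fin's top lies just to the right of it; its corner nearest the rod is at crop (296,330), and the tip is at crop (342,378).

```bash
python3 - <<'E'
from m import *
np.set_printoptions(precision=4,suppress=True)
s=load('w5'); X,ok=cloud(s); p=s[0].astype(int); z=X[...,2]
print(gap(s,(367,174),(359.3,165)), gap(s,(367,174),(361,147)))
r=(p[...,0]-p[...,1]>70)
for v in (135,147,160): print(v,[(u,round(float(z[v,u])*1000)) for u in range(350,368)])
tip=at_z((367,174),.082,s)[:2]; g=np.array([-.1495,.9888])
for f in [(.6278,-.0636),(.6279,-.0632),(.6276,-.0627)]: print((tip-f)@g)
o=s[3][:3,3];print('cam',o)
e=np.array([.5730,-.0145]); print('tip rel tcp',(tip-e)@g, 'travel',(e-np.array([.5835,-.0891]))@g)
E
```

```text
(np.float64(-4.564401798338748), array([ 0.6148, -0.0701,  0.082 ]), array([ 0.619 , -0.0648,  0.082 ])) (np.float64(-4.4244359206330115), array([ 0.6148, -0.0701,  0.082 ]), array([ 0.6285, -0.0635,  0.082 ]))
135 [(350, 75), (351, 75), (352, 75), (353, 74), (354, 76), (355, 77), (356, 79), (357, 81), (358, 84), (359, 83), (360, 83), (361, 84), (362, 84), (363, 83), (364, 83), (365, 74), (366, 75), (367, 74)]
147 [(350, 74), (351, 74), (352, 74), (353, 74), (354, 77), (355, 79), (356, 80), (357, 83), (358, 83), (359, 82), (360, 83), (361, 83), (362, 84), (363, 75), (364, 75), (365, 75), (366, 74), (367, 74)]
160 [(350, 75), (351, 75), (352, 74), (353, 77), (354, 79), (355, 81), (356, 83), (357, 83), (358, 82), (359, 83), (360, 84), (361, 83), (362, 75), (363, 75), (364, 74), (365, 74), (366, 75), (367, 70)]
-0.004437020752129454
-0.004817590752129454
-0.005356840752129449
cam [ 0.6371 -0.0044  0.2598]
tip rel tcp -0.06117970075212947 travel 0.07533423000000002
```

Depth confirms the fin's top at u 358–363, so the gap is about 4.6 mm. Pulling that much further.

Request:
carry_out --plan '[{"translation": [0.0003,-0.0026,0],"turn": [0,0,0],"claw": -1},{"translation": [0,-0.002,0],"turn": [0,0,0],"claw": -1},{"translation": [0,0,0],"turn": [0,0,0],"claw": -1},{"translation": [0,0,0],"turn": [0,0,0],"claw": -1},{"translation": [0,0,0],"turn": [0,0,0],"claw": -1}]'

```text
time_s: 13.35
eef_pos: [0.5724, -0.0106, 0.0886]
tool_rot: [[0.988, 0.155, 0.002], [0.155, -0.988, -0.001], [0.002, 0.001, -1.0]]
wrist_force: [2.4, -5.2, 2.3]
grip_width: 0.0154
```

```bash
python3 - <<'E'
from h import *
o=telemetry.get_obs();print(o['eef_pos'],o['wrist_force'],o['grip_width'])
s=snap('wrist','w7');c=snap('scene','scene7')
im=np.zeros((600,800,3),np.uint8)
im[:,:500]=cv2.resize(s[0][...,::-1][100:220,310:410],(500,600),interpolation=cv2.INTER_CUBIC)
im[:300,500:]=cv2.resize(c[0][...,::-1][155:245,205:295],(300,300),interpolation=cv2.INTER_CUBIC)
cv2.imwrite('pics/c7.png',im)
X,ok=cloud(s);z=X[...,2]
for v in (135,147,160): print(v,[u for u in range(345,385) if z[v,u]>.0815])
Y,ok=cloud(c);m=ok&(Y[...,2]>.053)&(Y[...,2]<.066)&(np.hypot(Y[...,0]-.497,Y[...,1]+.0815)<.07)&(abs((Y[...,0]-.497)*.988+(Y[...,1]+.0815)*.156)<.02); print('bar(scene)',m.sum(),rect(Y[m]),np.median(Y[m][:,2]))
E
```

```text
[ 0.5724381  -0.01063657  0.08864776] [ 2.44588984 -5.17493325  2.28509542] 0.015351850112243819
135 [365, 366, 367, 368, 369, 370, 371]
147 [364, 365, 366, 367, 368, 369, 370]
160 [363, 364, 365, 366, 367, 368, 369]
bar(scene) 101 ((501.13543701171875, -80.8903579711914), (24.420560836791992, 117.11165618896484), 8.96556282043457) 0.05752772201555856
```

View pics/c7.png

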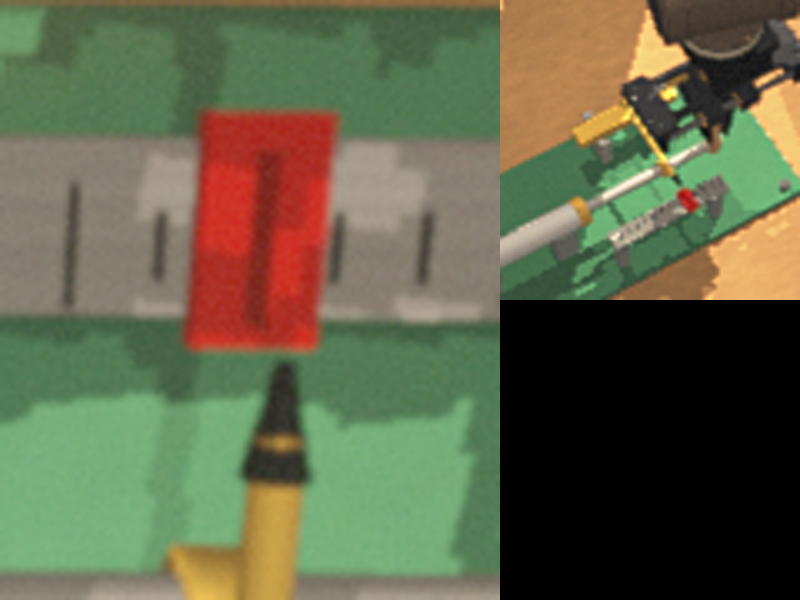

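The tip (crop (285,368), i.e. u 367) is now about 2 px (1 mm) short of the fin's line, which extrapolates to u≈365 at the tip's row. I'll take up that last millimetre and hold.

Request:
carry_out --plan '[{"translation": [0,-0.0009,0],"turn": [0,0,0],"claw": -1},{"translation": [0,0,0],"turn": [0,0,0],"claw": -1},{"translation": [0,0,0],"turn": [0,0,0],"claw": -1},{"translation": [0,0,0],"turn": [0,0,0],"claw": -1},{"translation": [0,0,0],"turn": [0,0,0],"claw": -1},{"translation": [0,0,0],"turn": [0,0,0],"claw": -1},{"translation": [0,0,0],"turn": [0,0,0],"claw": -1}]'

```text
time_s: 14.15
eef_pos: [0.5723, -0.0098, 0.0887]
tool_rot: [[0.988, 0.155, 0.002], [0.155, -0.988, -0.001], [0.002, 0.001, -1.0]]
wrist_force: [3.4, -6.3, 2.3]
grip_width: 0.0154
```

```bash
python3 - <<'E'
from m import *
np.set_printoptions(precision=4,suppress=True)
o=telemetry.get_obs();print(o['time_s'],o['eef_pos'],o['wrist_force'],o['grip_width'])
s=snap('wrist','w8'); X,ok=cloud(s);z=X[...,2];p=s[0].astype(int)
for v in (135,147,160): print(v,np.mean([u for u in range(345,390) if z[v,u]>.0815]))
for v in (174,176,178,180,182): 
    m=[u for u in range(350,385) if p[v,u].sum()<170]; print(v,np.mean(m) if m else None)
m=ok&(z>.0815)&(np.hypot(X[...,0]-.6278,X[...,1]+.0634)<.02); print('fin now',m.sum(),rect(X[m]))
u=np.mean([u for u in range(345,390) if z[147,u]>.0815]); print(gap(s,(367,174),(u,147)))
# bench things: compare top/scene pictures before and now
a=load('scene0')[0].astype(int);b=snap('scene')[0].astype(int); d=(abs(a-b).sum(2)>120).astype(np.uint8)
n,l,st,c=cv2.connectedComponentsWithStats(d); print([(x[:5].tolist()) for x in st[1:] if x[4]>40])
E
```

```text
14.15 [ 0.5723 -0.0098  0.0887] [ 3.3624 -6.3453  2.2569] 0.015370006633148406
135 370.5
147 369.5
160 367.5
174 366.0
176 365.5
178 366.0
180 366.0
182 365.0
fin now 1209 ((621.2452392578125, -68.37651062011719), (22.298187255859375, 28.800466537475586), 79.38316345214844)
(np.float64(0.10627616170030786), array([ 0.6141, -0.0653,  0.082 ]), array([ 0.6285, -0.0632,  0.082 ]))
[[236, 0, 87, 94, 2964], [359, 0, 52, 49, 1042], [208, 17, 16, 18, 163], [358, 29, 23, 32, 252], [224, 34, 8, 21, 57], [233, 49, 32, 26, 150], [186, 65, 7, 13, 45], [237, 75, 12, 36, 140], [182, 80, 15, 20, 135], [198, 82, 27, 9, 70], [178, 98, 9, 14, 86], [220, 115, 128, 96, 6273], [169, 138, 43, 56, 959], [174, 192, 19, 45, 325], [222, 194, 20, 27, 73], [261, 207, 13, 10, 68], [189, 214, 42, 24, 235], [235, 215, 29, 18, 160], [151, 231, 120, 75, 4083], [133, 239, 12, 16, 109]]
```

```bash
python3 -c "
from cell import ticket,telemetry
print(ticket.finish_job()); o=telemetry.get_obs(); print(o['time_s'],o['eef_pos'],o['wrist_force'])"
```

```text
the job is handed in; nothing more can be done
None
the job is handed in; nothing more can be done
```

I laid the larger brass bar (120 mm; the look-alike is 87 mm) in both notched rests and let it go. I then pinched the knob, pulled the rod out about 80 mm and handed the job in at 14.2 s, still gripping it; no verdict was given.

**Bar:** just after release, the wrist camera put it about 0.5 mm from the rests' midpoint, level and within about 0.5° of the gauge's direction. A coarser scene-camera check during the pull put it about 4 mm off across. That view was partly blocked and is less exact, and it is still inside the 8 mm limit.

**Pointer and grip:** the last wrist view put the pointer about 0.1 mm from the mark. The wrist force of about 7 N agrees with the spring, and the jaws were closed on the knob at 15.4 mm.

**Marker and bench things:** the red marker read within 1 mm of where it was. The last before-and-after scene comparison was inconclusive for the other things, because the arm and its shadows account for much of the change. The gripper went nowhere near them and I saw nothing moved.

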